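Set the throttle valve of a vacuum impregnation unit with its crank handle

TASK

Set the throttle valve of the vacuum impregnation unit before the resin is degassed: take the loose crank handle from its block, put its pin fully home in the hole in the rim of the red handwheel, crank the wheel clockwise until the valve is shut against its stop, then open it again by exactly two full turns. Finish with the handle still in the hole and held in your grip, without letting go, so that the valve can be shut at once if the resin foams up. Leave the bottles, the loupe and the specimen mounts on the desk as they stand.

Things in the scene. Friction and masses are not known exactly. Their poses are not given: they have to be found in the camera images.
- crank_grip (a point): Centre of the round black grip (22 mm across, 60 mm long) of the loose crank handle, 89 mm long in all, 0.09 kg. Below the grip come a steel collar (21 mm across, 5 mm thick) and a steel pin. This point is on the axis, 57 mm above the pin's lower end, 33 mm above the collar's underside, 32 mm below the top; 78 mm above the desk while parked upright in its block. z points up along the handle.
- crank_tip (a point): Centre of the lower end of the crank handle's steel pin, 57 mm straight below crank_grip. The pin is 10 mm in diameter and 24 mm long up to the collar; its lowest 6 mm taper to 5 mm. z points up along the handle.
- accessory_block: Grey aluminium block fixed to the desk, 50 x 90 mm, 45 mm tall, in which the crank handle is parked: pin in a 12 mm hole, collar resting on the block's top. Origin at the centre of its underside; the handle stands at y = +24 mm. A second hole is empty (y = -6 mm); two brass hose barbs, 10 mm tall, stand at y = -28 mm.
- wheel_hole (a point): Centre of the handle's hole in the rim of the red handwheel, at the top face of its boss, 140 mm above the desk. The boss is a tube 26 mm across and 20 mm tall; the vertical through hole is 12 mm wide (1 mm play round the pin), and the pin turns freely in it. Handle home: collar on this face, pin out 4 mm below. The point turns with the wheel, 50 mm from its axis; x points outward, z up.
- wheel_center (a point): Point on the vertical axis of the red three-spoke handwheel (rim about 112 mm across), level with the top face of the boss, 140 mm above the desk. It stays put while the wheel turns. The wheel's centre nut ends 2 mm above it.
- vacuum_unit: White vacuum unit, fixed to the desk, 150 x 290 mm, housing 55 mm tall, gauge and switch on its front (-x). Origin at the centre of its underside. The wheel's axis is at x = -30, y = -85 mm, the clear chamber (132 mm across, top knob 129 mm above the desk) at x = 5, y = 66 mm. Nothing on it but the wheel is higher.
- valve_wheel (a joint): Angle of the red handwheel in rad, counted through full turns: 0 = valve shut against its hard stop; it grows counter-clockwise seen from above (opening), 6.283 a turn, up to 5 turns. It starts 0.15 to 0.8 of a turn open. The wheel does not rise; it turns against a steady friction of 0.1 N m and stays where it is left.
- dropper_brown: amber dropper bottle with black cap, 34 mm across, 89 mm tall, loose bystander, to be left alone; origin at the centre of its underside.
- dropper_red: white dropper bottle with red cap, 34 mm across, 89 mm tall, loose bystander, to be left alone; origin at the centre of its underside.
- loupe: black loupe, 37 mm across, 39 mm tall, standing upright, loose bystander, to be left alone; origin at the centre of its underside.
- mount_red: red resin specimen mount, disc 30 mm across, 16 mm tall, loose bystander, to be left alone; origin at the centre of its underside.
- mount_green: green resin specimen mount, disc 30 mm across, 16 mm tall, loose bystander, to be left alone; origin at the centre of its underside.

How it is judged:
On the way, in this order (a step that is already met when the one before it is completed fails the run):
1. the crank handle's pin is fully home in the hole in the wheel's rim (horizontal distance between crank_tip and wheel_hole below 0.006 m and z of crank_tip in the frame of wheel_hole below -0.019 m and angle between crank_tip's own z axis and vertical below 0.15 rad), for 0.2 s.
2. the valve is shut against its stop, the crank handle in its hole (all of step 1 and value of joint valve_wheel below 0.08 rad), for 0.1 s.
At the end, for the whole second after the job is handed in: The valve stands two turns open from its stop (within 15 degrees) and is still; the handle's pin is fully home in the wheel's hole (at least 19 of its 24 mm, within 6 mm of the hole's axis, upright within 0.15 rad); the fingers still hold the handle with more than 3 N (all of step 1 and value of joint valve_wheel between 12.306 and 12.826 rad and velocity of joint valve_wheel between -0.05 and 0.05 rad/s and contact force between the fingers and crank_handle above 3 N and linear speed of crank_handle below 0.02 m/s); the arm keeps its last pose, push and grip.
It fails at once if a bottle, the loupe or a specimen mount is shifted by more than 20 mm or knocked over (distance of any of dropper_brown, dropper_red, loupe, mount_red, mount_green from where it was at the start of the episode above 0.02 m or angle between any of dropper_brown, dropper_red, loupe, mount_red, mount_green's own z axis and vertical above 0.5 rad).
It also fails if it takes over 70 s, if anything falls off the work surface, if the arm or the gripper's body presses on something with over 40 N, if the wrist force passes 120 N, or if a joint passes its speed limit or range.

ROBOT

A 6-joint arm with a two-finger parallel gripper is mounted at the origin on a cart in front of the work surface, level with it; the furniture and walls round the work are solid. World frame = base frame: x ahead of the robot, y to its left, z up, the work surface at z = 0. Lengths are in m, angles in rad, forces in N, time in s.
With the tool pointing down it reaches from about 0.275 to 0.85 m from the base axis. Payload 19 kg.
Tool frame: the origin (TCP) lies at the centre of the arm's flange, where the gripper is bolted on; the fingertips stand 173 mm ahead of it and the grasp point (between the pads) lies env.grip_depth ahead of it (env.grip_depth is the distance from the TCP to the grasp point, in m); x points along the fingers, y is the direction in which the jaws open and shut, and the axes are right-handed (so a half turn about x gives the same grasp; the last joint's range is limited). The gripper opens to 85 mm and grips with 20 to 120 N. Pads are 22 mm wide; open, the fingers measure 114 mm over their backs; the gripper's body (76 mm by 85 mm) begins 54 mm behind the grasp point. The pads swing forward as they close: fully open they stand 13 mm farther back than shut.
Start: joints at [-1.249, 0.15, 1.437, -0, 1.554, -0.134], TCP at [0.253, -0.516, 0.405] pointing down, gripper open.
Joint ranges: [-2.8, 2.8], [-0.68, 2.1], [0.12, 2.68], [-1.39, 4.53], [0.16, 2.79], [-2.81, 2.81]. Speed limits (rad/s): [1.89, 1.89, 2.22, 3.01, 3.01, 3.01].

INTERFACE

Orientations are given as a 3x3 rotation matrix whose columns are the frame's x, y, z axes.
In Python, from plant import env gives the robot as it stands. The module is installed in compiled form; this text tells all that it offers.
- The arm moves only by the tool step_arm, never from a script. Its argument "moves" is a list of rows, each a list of 4 numbers: the shift along the tool's x, y, z in cm, then the turn about the tool's x in rad. A call has 1 to 12 rows; each row shifts and turns the commanded pose from where the row before left it, along the tool's axes as they then stand; what a row does not reach is not made up. A row lasts 1/12 s, in which the tool goes at most 41.7 mm and 7.16 degrees, less where a joint would pass 70% of its speed; a pose out of reach is approached as far as the arm can. A call with a gripper value outside its range is refused whole. "fingers" is the finger opening in cm, from 0 to 8.54, set as the call begins (left out, the last holds). The fingers move at their own pace and stop on an object; the grip force is fixed at half the most. Time passes only in rows, so rows that do not move let the fingers close. It gives the time, the measured TCP pose, the force and the opening at its end, in the units of the state.
- env.sense(): the state, without advancing time (a new reading comes with each control period).
- env.capture(name): name is "side" or "top"; returns the picture (400x640x3 uint8, red, green, blue); there is no depth.
- env.camera_model(name): a dict with "vfov" (degrees; the focal length in pixels is half the picture's height over the tangent of half this angle, whatever the lens; pixels are square), "cx", "cy" (the principal point, pixels), "dist_coeffs" ([k1, k2, p1, p2, k3] as OpenCV has them; the pictures are not rectified), "cam_to_world" (4x4, takes a point from camera to world coordinates). Camera axes: x right, y down, z forward; pixel columns grow to the right and rows downward; lengths in m; the calibration is good to about 2 mm. A picture is of the moment at which its call begins. camera_model takes no time and is no camera call.
- env.job_done(): hands the job in, once; it reports no verdict.
Trained networks look in the newest picture that a camera, given by its name, has taken for a name from the list of things; names that differ only in an ending like _2 or _b are one class to them, and where a whole thing is asked for, a point or a joint stands for the part that bears it (a point fixed in the world has none). Each returns a list of dicts, best first, with "score" (0 to 1); they miss things now and then, are a little off and sometimes report something else, mostly with a low value. They report only what shows in the picture. A call takes as long as a camera call.
- env.trace(camera, name): "mask" (400x640 bool, what is visible of it) and "location" ([row, column] in pixels, amid what is visible of it).
The state is a dict: "clock": time; "joints": joint angles; "qvel": joint speeds; "joint_efforts": joint torques, N m; "position": TCP position; "tool_rot": TCP orientation; "ft_force": force on the tool from outside, world axes, zero at the start; "wrist_torque": the same for the moment, N m; "width": opening from 0.0 (shut) to 1.0 (fully open).
Only numpy, scipy, OpenCV 4.12 (cv2) and the standard library are available. Lean on these libraries where they do the work, as an engineer would, in place of code of your own. Each camera call takes 0.05 s, during which the arm holds its last target.

## Working session

There is one attempt and no reset: what is moved stays moved. The work goes in short steps, Python scripts to look and compute and a tool call to move; the robot and the scene stay as the last step left them, time stands still between calls to the robot, and variables do not carry over. Pictures are saved under pics/ and viewed, and the job is handed in when it is done.

Besides the shell and the picture viewer there is one more tool, called in YAML: its name, and indented under it one key for each argument. step_arm: Moves the arm, as the interface text tells. Its arguments: {"type":"object","properties":{"moves":{"type":"array"},"fingers":{"type":"number"}},"required":["moves"]}

```bash
mkdir -p pics; cat > h.py <<'E'
import numpy as np, cv2
from plant import env
def K(n):
    m=env.camera_model(n); f=200/np.tan(np.radians(m["vfov"])/2)
    return np.array([[f,0,m["cx"]],[0,f,m["cy"]],[0,0,1.]]),np.array(m["dist_coeffs"],float),np.array(m["cam_to_world"])
def ray(n,col,row):
    k,d,T=K(n); p=cv2.undistortPoints(np.array([[[col,row]]],float),k,d)[0,0]
    v=T[:3,:3]@np.array([p[0],p[1],1]); return T[:3,3],v/np.linalg.norm(v)
def at_z(n,col,row,z):
    o,v=ray(n,col,row); return o+v*(z-o[2])/v[2]
def proj(n,P):
    k,d,T=K(n); Ti=np.linalg.inv(T); P=np.atleast_2d(np.array(P,float))
    return cv2.projectPoints(P,cv2.Rodrigues(Ti[:3,:3])[0],Ti[:3,3],k,d)[0][:,0]
def tri(a,b):
    A=np.zeros((3,3));B=np.zeros(3)
    for o,v in (a,b):
        M=np.eye(3)-np.outer(v,v);A+=M;B+=M@o
    return np.linalg.solve(A,B)
def shot(n,f):
    im=env.capture(n); cv2.imwrite('pics/'+f,im[:,:,::-1]); return im
E
python3 - <<'E'
from h import *
s=env.sense(); print(s, env.grip_depth)
for n in("top","side"):
    shot(n,n+"0.png"); print(n,K(n))
    for t in("crank_grip","wheel_hole","accessory_block","vacuum_unit","valve_wheel","wheel_center"):
        try: print(t,[(round(r["score"],2),np.round(r["location"],1),r["mask"].sum()) for r in env.trace(n,t)[:2]])
        except Exception as e: print(t,e)
E
```

```text
{'clock': 0.0, 'joints': array([-1.24896297e+00,  1.50982402e-01,  1.43805036e+00,  9.36026500e-06,
        1.55378286e+00, -1.33993578e-01]), 'qvel': array([-0.00048211, -0.00182156, -0.00149393,  0.00106643, -0.0001031 ,
       -0.00215486]), 'joint_efforts': array([ 2.44992640e-03, -7.13042593e+01, -5.70864272e+01, -1.17599902e-04,
        8.85465561e-03, -5.22321685e-06]), 'position': array([ 0.25309185, -0.51625901,  0.40406776]), 'tool_rot': array([[-3.77952881e-04,  4.40204592e-01, -8.97897419e-01],
       [ 1.16313388e-03, -8.97896682e-01, -4.40204720e-01],
       [-9.99999252e-01, -1.21075155e-03, -1.72654237e-04]]), 'ft_force': array([ 0.05150104, -0.39957496,  0.20270317]), 'wrist_torque': array([ 0.0142021 ,  0.03012896, -0.00366877]), 'width': 1.0012293083685901} 0.1547
top (array([[396.90185523,   0.        , 322.3953766 ],
       [  0.        , 396.90185523, 194.56124163],
       [  0.        ,   0.        ,   1.        ]]), array([-0.0483157,  0.       ,  0.       ,  0.       ,  0.       ]), array([[ 0.01364033, -0.98409888,  0.17709695,  0.34618454],
       [-0.99976
[... 850 characters left out ...]
 array([[ 0.9857493 , -0.11082322,  0.12655641,  0.38841222],
       [-0.1673698 , -0.57053372,  0.80403895, -0.6517488 ],
       [-0.01690148, -0.81376255, -0.58095168,  0.70061621],
       [ 0.        ,  0.        ,  0.        ,  1.        ]]))
crank_grip [(0.55, array([232.8, 281.5]), np.int64(225))]
wheel_hole [(0.98, array([246.5, 377.1]), np.int64(1430))]
accessory_block [(0.67, array([184. , 266.2]), np.int64(274)), (0.56, array([256.7, 283.5]), np.int64(1104))]
vacuum_unit [(0.71, array([259.3, 382.1]), np.int64(8580))]
valve_wheel [(0.95, array([246.7, 375.8]), np.int64(1225))]
wheel_center [(0.62, array([248.7, 374.9]), np.int64(1199)), (0.28, array([229.9, 276.4]), np.int64(276))]
```

```bash
python3 - <<'E'
import cv2
a=cv2.imread('pics/top0.png')[80:300,180:480];cv2.imwrite('pics/top0c.png',cv2.resize(a,None,fx=2.6,fy=2.6,interpolation=2))
a=cv2.imread('pics/side0.png')[130:350,220:520];cv2.imwrite('pics/side0c.png',cv2.resize(a,None,fx=2.6,fy=2.6,interpolation=2))
E
```

```text
(no output)
```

View pics/top0.png

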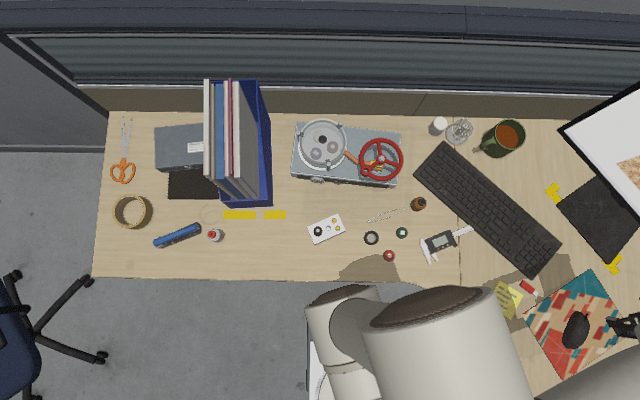

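View pics/top0c.png

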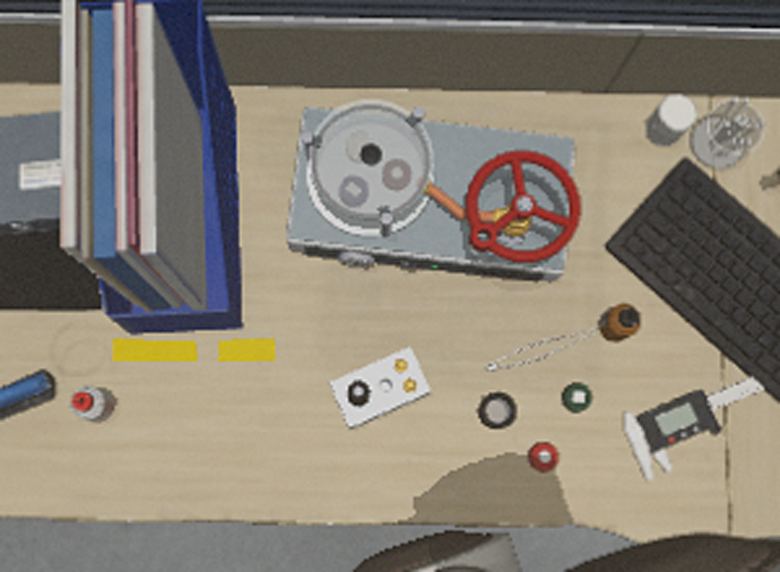

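View pics/side0c.png

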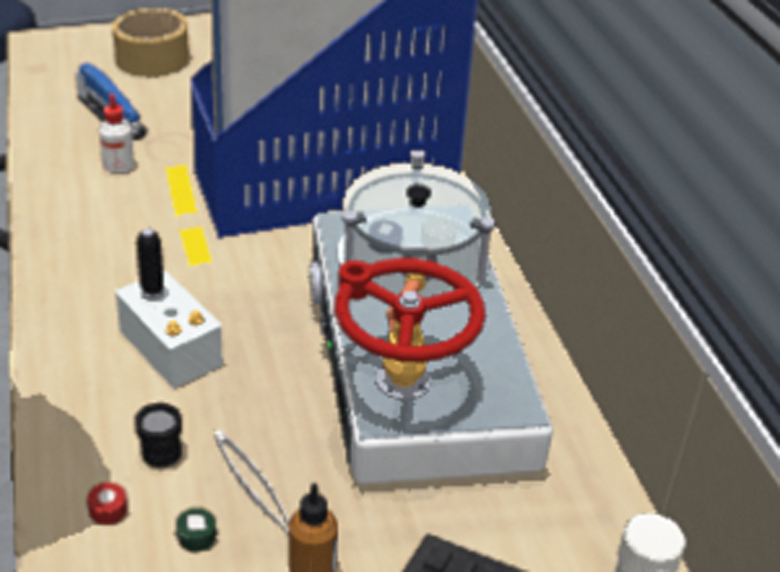

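View pics/side0.png

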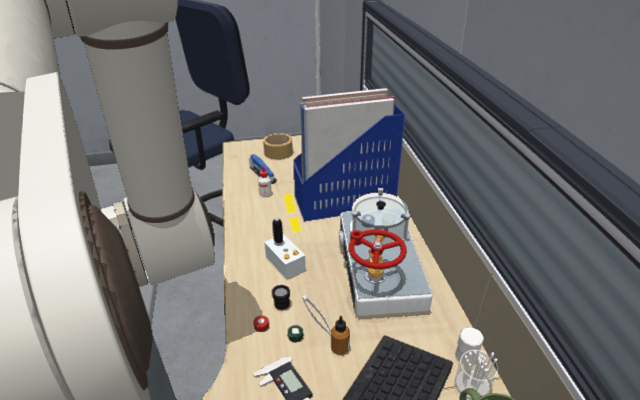

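```bash
python3 - <<'E'
from h import *
print("grip top", at_z("top",317.3,230,.110), at_z("side",277.9,219.3,.110))
print("grip tri", tri(ray("top",317.3,230),ray("side",277.9,219.3)))
print("hole", at_z("top",365,171.6,.14), at_z("side",356.2,233.8,.14), tri(ray("top",365,171.6),ray("side",356.2,233.8)))
print("cen", at_z("top",381.5,158.4,.142), at_z("side",377.3,244,.142), tri(ray("top",381.5,158.4),ray("side",377.3,244)))
# red rim hull
for n in("top","side"):
    im=cv2.imread(f'pics/{n}0.png').astype(int); b,g,r=im[...,0],im[...,1],im[...,2]
    m=((r>90)&(g<60)&(b<60)).astype(np.uint8); m2=np.zeros_like(m); 
    sl=(slice(120,300),slice(330,430)); m2[sl]=m[sl]
    nb,l,st,c=cv2.connectedComponentsWithStats(m2); i=1+np.argmax(st[1:,4]); print(n,st[i],c[i])
    pts=cv2.findContours((l==i).astype(np.uint8),0,1)[0]; h=cv2.convexHull(max(pts,key=len))
    # project hull to rim mid plane z
    P=np.array([at_z(n,u,v,.128) for u,v in h[:,0]])
    cc,rr=cv2.minEnclosingCircle(P[:,:2].astype(np.float32)); print("enclosing",cc,rr)
for nm in("accessory_block","dropper_brown","dropper_red","loupe","mount_red","mount_green","vacuum_unit"):
    for n in("top","side"):
        r=[x for x in env.trace(n,nm)][:2]
        print(nm,n,[(round(x["score"],2),np.round(x["location"]),np.round(at_z(n,x["location"][1],x["location"][0],.03)[:2],3)) for x in r])
E
```

```text
grip top [0.43278733 0.143076   0.11      ] [0.43278551 0.14215715 0.11      ]
grip tri [0.43284236 0.14307414 0.10931836]
hole [0.57466966 0.02878642 0.14      ] [0.57564882 0.02589823 0.14      ] [0.5757934  0.02845582 0.13777715]
cen [ 0.60828485 -0.01187697  0.142     ] [ 0.60667682 -0.01397875  0.142     ] [ 0.60800979 -0.01204824  0.14045137]
top [359 139  44  42 625] [379.9568 159.5408]
enclosing (0.6104424595832825, -0.00870091188699007) 0.05728968605399132
side [349 229  57  40 963] [375.85669782 248.26583593]
enclosing (0.603738009929657, -0.00481024757027626) 0.06205761060118675
accessory_block top [(0.74, array([229., 329.]), array([0.444, 0.113]))]
accessory_block side [(0.67, array([184., 266.]), array([0.424, 0.416])), (0.56, array([257., 284.]), array([0.437, 0.111]))]
dropper_brown top [(0.58, array([162., 382.]), array([ 0.628, -0.031]))]
dropper_brown side [(0.8, array([335., 339.]), array([ 0.512, -0.123]))]
dropper_red top [(0.66, array([234., 213.]), array([0.424, 0.419])), (0.28, array([228., 327.]), array([0.445, 0.117]))]
dropper_red side [(0.3, array([246., 377.]), array([0.648, 0.108]))]
loupe top [(0.62, array([234., 369.]), array([0.43 , 0.006]))]
loupe side [(0.93, array([298., 280.]), array([ 0.417, -0.01 ]))]
mount_red top [(0.27, array([233., 319.]), array([0.432, 0.138]))]
mount_red side [(0.55, array([324., 259.]), array([ 0.37, -0.07])), (0.33, array([233., 275.]), array([0.427, 0.198]))]
mount_green top [(0.63, array([234., 401.]), array([ 0.434, -0.081]))]
mount_green side [(0.8, array([333., 293.]), array([ 0.43 , -0.102]))]
vacuum_unit top [(0.92, array([155., 345.]), array([0.648, 0.069]))]
vacuum_unit side [(0.71, array([259., 382.]), array([0.646, 0.062]))]
```

step_arm:
  moves:
    - [0,0,0,-0.12]
    - [0,0,0,-0.12]
    - [0,0,0,-0.12]
    - [0,0,0,-0.12]
    - [0,0,0,-0.12]
    - [0,0,0,-0.12]
    - [0,0,0,-0.12]
    - [0,0,0,-0.12]
    - [0,0,0,-0.12]
    - [0,0,0,-0.035]
    - [0,0,0,0]
  fingers: 8.5

```text
clock: 2.32
position: [0.2531, -0.5163, 0.4046]
tool_rot: [[-0.0, 1.0, 0.002], [0.0, 0.002, -1.0], [-1.0, -0.0, -0.0]]
ft_force: [0.3, -0.4, -0.2]
width: 0.997
```

```bash
python3 - <<'E'
from h import *
s=env.sense(); print(s["clock"],s["position"],s["tool_rot"].round(3),s["joints"].round(3))
print(at_z("top",335.8,224.2,.055))
E
```

```text
2.3167 [ 0.25307915 -0.51631777  0.4046469 ] [[-0.     1.     0.002]
 [ 0.     0.002 -1.   ]
 [-1.    -0.    -0.   ]] [-1.249  0.151  1.437 -0.     1.554 -1.251]
[0.45349011 0.09509117 0.055     ]
```

step_arm:
  moves:
    - [0,1.0,-3.5,0]
    - [0,1.0,-3.5,0]
    - [0,1.0,-3.5,0]
    - [0,1.0,-3.5,0]
    - [0,1.0,-3.5,0]
    - [0,1.0,-3.5,0]
    - [0,1.0,-3.5,0]
    - [0,1.0,-3.5,0]
    - [0,1.0,-3.5,0]
    - [0,1.0,-3.5,0]
    - [0,1.0,-3.5,0]
    - [0,1.0,-3.5,0]

```text
clock: 3.32
position: [0.3729, -0.0945, 0.405]
tool_rot: [[0.001, 1.0, -0.003], [-0.0, -0.003, -1.0], [-1.0, 0.001, 0.0]]
ft_force: [0.7, -0.6, -0.2]
width: 0.996
```

step_arm:
  moves:
    - [0,1.0,-3.5,0]
    - [0,1.0,-3.5,0]
    - [0,1.0,-3.5,0]
    - [0,1.0,-3.5,0]
    - [0,1.0,-3.5,0]
    - [0,1.0,-3.5,0]
    - [0,0,-2,0]
    - [0,0,0,0]
    - [0,0,0,0]

```text
clock: 4.07
position: [0.433, 0.1346, 0.4046]
tool_rot: [[-0.0, 1.0, 0.001], [-0.0, 0.001, -1.0], [-1.0, -0.0, 0.0]]
ft_force: [-0.4, -0.1, -0.5]
width: 0.996
```

step_arm:
  moves:
    - [2.5,0,-0.8,0]
    - [2.5,0,0,0]
    - [2.5,0,0,0]
    - [2.5,0,0,0]
    - [0,0,0,0]

```text
clock: 4.48
position: [0.4321, 0.1406, 0.3009]
tool_rot: [[-0.006, 1.0, -0.002], [-0.001, -0.002, -1.0], [-1.0, -0.006, 0.001]]
ft_force: [0.2, -0.8, -1.9]
width: 0.994
```

```bash
python3 - <<'E'
from h import *
print(env.sense()["position"])
for n in("top","side"):
    a=shot(n,n+"1.png")[170:290,230:380] if n=="side" else shot(n,n+"1.png")[80:300,230:450]
    cv2.imwrite(f'pics/{n}1c.png',cv2.resize(a[:,:,::-1],None,fx=5 if n=="side" else 2.6,fy=5 if n=="side" else 2.6,interpolation=2))
E
```

```text
[0.43211181 0.14056002 0.3008692 ]
```

View pics/side1c.png

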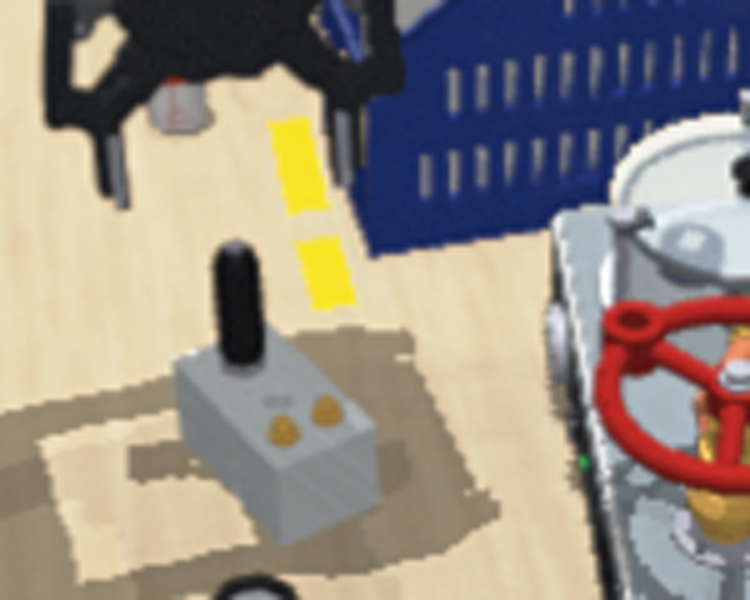

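View pics/top1c.png

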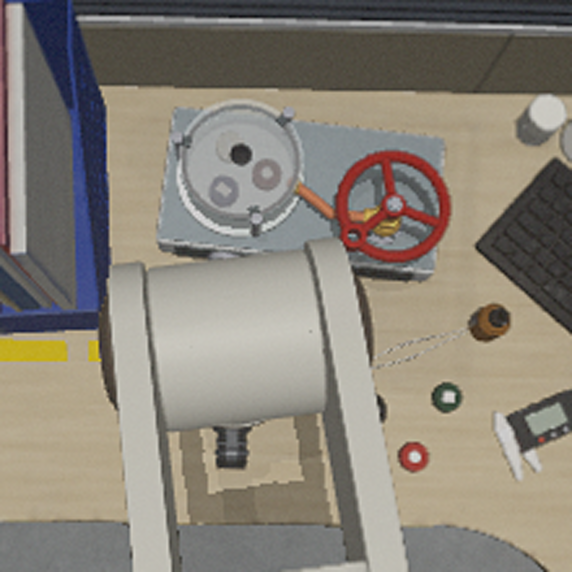

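The side picture shows the handle (crop 240, 250–370) midway between the open fingertips (118,205) and (343,185). I'm descending onto it.

step_arm:
  moves:
    - [1.7,0,0,0]
    - [1.7,0,0,0]
    - [1.7,0,0,0]
    - [1.7,0,0,0]
    - [0,0,0,0]
    - [0,0,0,0]

```text
clock: 5.08
position: [0.4336, 0.1415, 0.2381]
tool_rot: [[0.001, 1.0, -0.001], [0.0, -0.001, -1.0], [-1.0, 0.001, -0.0]]
ft_force: [-0.6, -0.2, -0.3]
width: 0.992
```

```bash
python3 - <<'E'
from h import *
s=env.sense();print(s["position"],s["tool_rot"].round(4))
a=shot("side","side2.png")[170:290,230:380]
cv2.imwrite('pics/side2c.png',cv2.resize(a[:,:,::-1],None,fx=5,fy=5,interpolation=2))
E
```

```text
[0.43357354 0.14148415 0.23813528] [[ 8.e-04  1.e+00 -7.e-04]
 [ 2.e-04 -7.e-04 -1.e+00]
 [-1.e+00  8.e-04 -2.e-04]]
```

View pics/side2c.png

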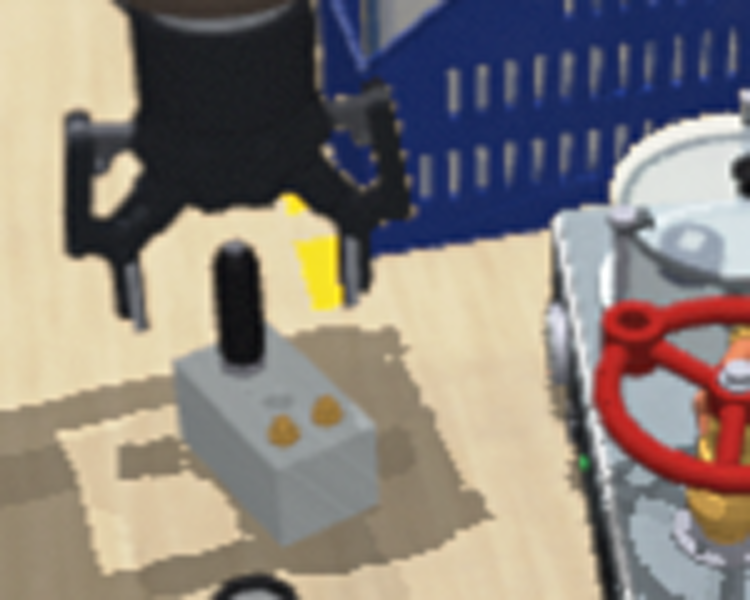

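step_arm:
  moves:
    - [0,0,-0.1,0]
    - [0,0,0,0]
    - [0,0,0,0]
    - [0,0,0,0]
    - [0,0,0,0]
    - [0,0,0,0]
    - [0,0,0,0]
    - [0,0,0,0]
    - [0,0,0,0]
    - [0,0,0,0]
  fingers: 0

```text
clock: 5.97
position: [0.4329, 0.1427, 0.237]
tool_rot: [[-0.0, 1.0, 0.0], [0.0, 0.0, -1.0], [-1.0, -0.0, -0.0]]
ft_force: [-4.2, 0.2, 6.9]
width: 0.24
```

step_arm:
  moves:
    - [-1,0,0,0]
    - [-1.5,0,0,0]
    - [-1.5,0,0,0]
    - [-2,0,0,0]
    - [-2,0,0,0]
    - [-2,0,0,0]
    - [-2,0,0,0]
    - [-2,0,0,0]
    - [-1,0,0,0]
    - [0,0,0,0]
    - [0,0,0,0]

```text
clock: 6.88
position: [0.433, 0.1427, 0.3865]
tool_rot: [[0.0, 1.0, -0.0], [0.0, -0.0, -1.0], [-1.0, 0.0, -0.0]]
ft_force: [0.2, -0.1, -1.1]
width: 0.238
```

step_arm:
  moves:
    - [0,1.5,1.2,0]
    - [0,2,1.6,0]
    - [0,2,1.6,0]
    - [0,2,1.6,0]
    - [0,2,1.6,0]
    - [0,2,1.6,0]
    - [0,1.7,1.4,0]
    - [0,0.9,0.9,0]
    - [0,0,0,0]
    - [0,0,0,0]
    - [0,0,0,0]

```text
clock: 7.8
position: [0.5735, 0.0282, 0.3862]
tool_rot: [[-0.001, 1.0, 0.0], [0.0, 0.0, -1.0], [-1.0, -0.001, -0.0]]
ft_force: [0.3, 0.7, -1.6]
width: 0.24
```

```bash
python3 - <<'E'
from h import *
s=env.sense();p=s["position"];print(p,s["tool_rot"].round(4),s["width"],s["ft_force"].round(1))
a=shot("side","side3.png")[160:280,290:440]
cv2.imwrite('pics/side3c.png',cv2.resize(a[:,:,::-1],None,fx=5,fy=5,interpolation=2))
a=shot("top","top3.png")[110:230,300:450]
cv2.imwrite('pics/top3c.png',cv2.resize(a[:,:,::-1],None,fx=5,fy=5,interpolation=2))
print("exp tip px", proj("side",p-[0,0,.216]), (proj("side",p-[0,0,.216])-[290,160])*5)
print("exp collar bottom", (proj("side",p-[0,0,.192])-[290,160])*5)
E
```

```text
[0.57350469 0.02823057 0.3862135 ] [[-1.e-03  1.e+00  3.e-04]
 [ 4.e-04  3.e-04 -1.e+00]
 [-1.e+00 -1.e-03 -4.e-04]] 0.24014780170159342 [ 0.3  0.7 -1.6]
exp tip px [[355.38542761 220.82240525]] [[326.92713806 304.11202624]]
exp collar bottom [[329.13488716 253.15817479]]
```

View pics/side3c.png

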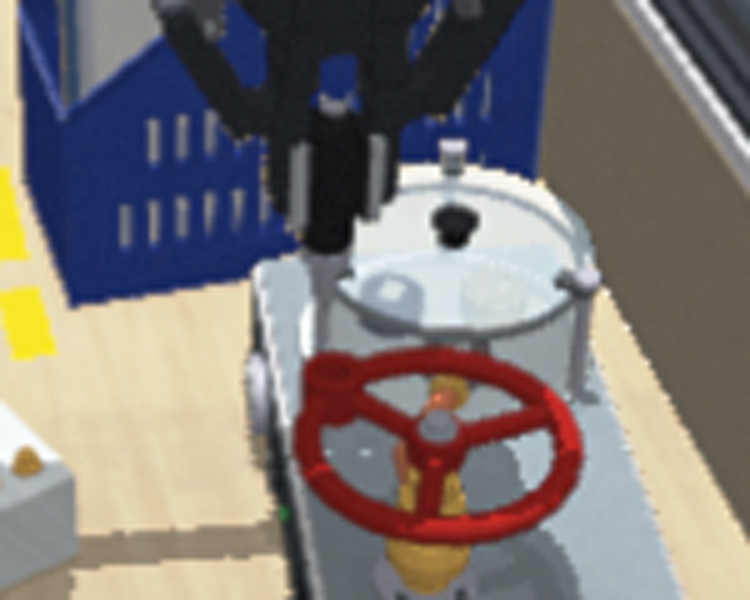

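View pics/top3c.png

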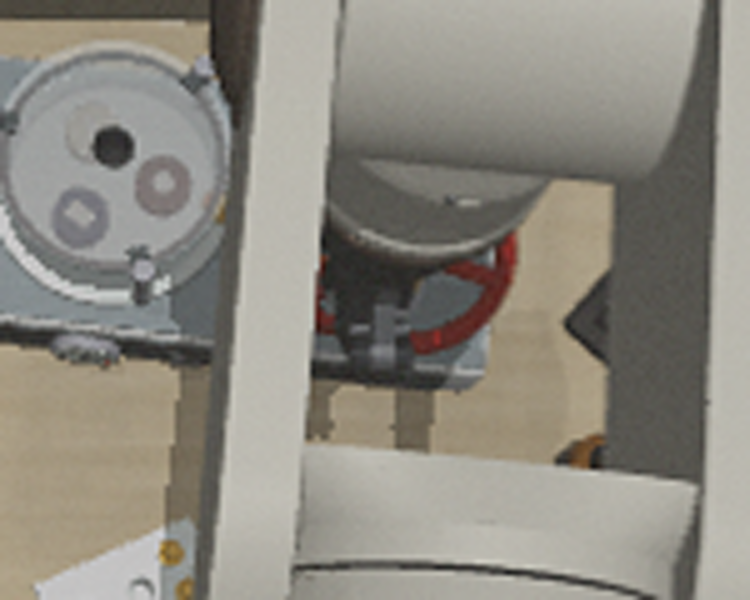

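```bash
python3 - <<'E'
import cv2
a=cv2.imread('pics/side3.png')[195:255,325:385];cv2.imwrite('pics/side3d.png',cv2.resize(a,None,fx=10,fy=10,interpolation=cv2.INTER_NEAREST))
E
```

```text
(no output)
```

View pics/side3d.png

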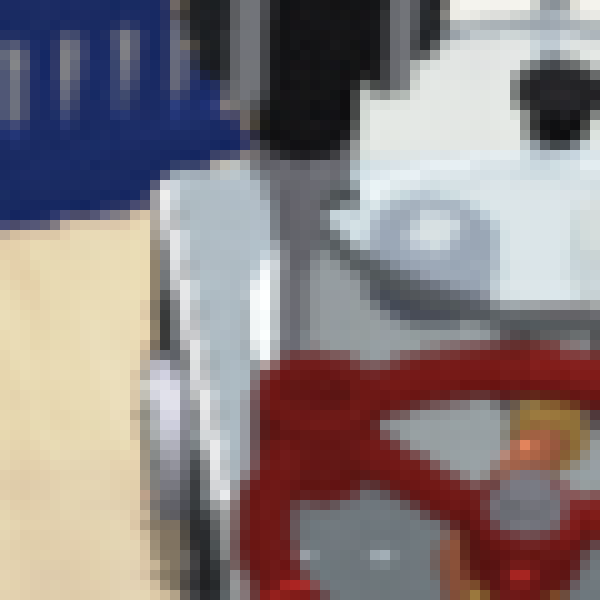

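step_arm:
  moves:
    - [0,0.15,0.07,0]
    - [0.8,0,0,0]
    - [0.8,0,0,0]
    - [0.6,0,0,0]
    - [0.6,0,0,0]
    - [0.4,0,0,0]
    - [0.3,0,0,0]
    - [0,0,0,0]
    - [0,0,0,0]

```text
clock: 8.65
position: [0.5757, 0.027, 0.3517]
tool_rot: [[0.0, 1.0, -0.0], [0.0, -0.0, -1.0], [-1.0, 0.0, -0.0]]
ft_force: [1.5, -0.6, -1.0]
width: 0.238
```

```bash
python3 - <<'E'
from h import *
s=env.sense();p=s["position"];print(p,s["width"],s["ft_force"].round(1),s["wrist_torque"].round(2))
a=shot("side","side4.png")[195:255,325:385]
cv2.imwrite('pics/side4c.png',cv2.resize(a[:,:,::-1],None,fx=10,fy=10,interpolation=cv2.INTER_NEAREST))
E
```

```text
[0.57565272 0.02696813 0.35174667] 0.23756350866096865 [ 1.5 -0.6 -1. ] [-0.04 -0.24  0.01]
```

View pics/side4c.png

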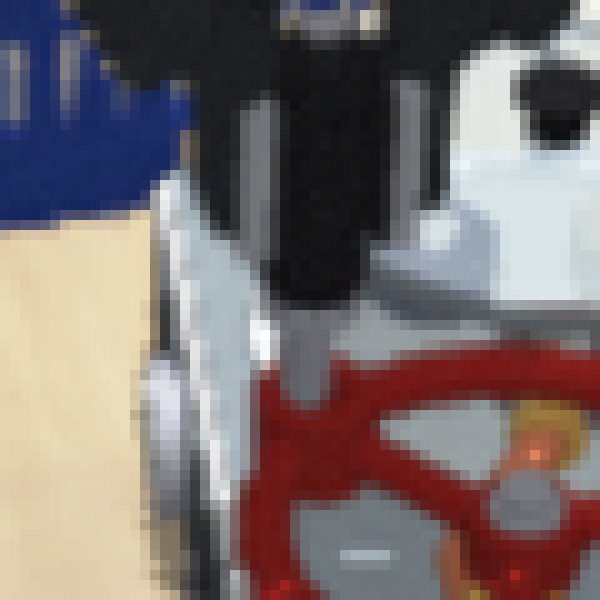

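step_arm:
  moves:
    - [0,0.1,0,0]
    - [0.4,0,0,0]
    - [0.4,0,0,0]
    - [0,0,0,0]
    - [0,0,0,0]

```text
clock: 9.12
position: [0.5766, 0.027, 0.3434]
tool_rot: [[-0.0, 1.0, -0.0], [0.0, -0.0, -1.0], [-1.0, -0.0, -0.0]]
ft_force: [3.3, -0.6, -2.0]
width: 0.238
```

step_arm:
  moves:
    - [0,0.15,0,0]
    - [0,0,0,0]
    - [0,0,0,0]

```text
clock: 9.37
position: [0.5781, 0.027, 0.3437]
tool_rot: [[-0.0, 1.0, 0.0], [0.0, 0.0, -1.0], [-1.0, -0.0, -0.0]]
ft_force: [-0.4, -0.2, -0.6]
width: 0.24
```

```bash
python3 - <<'E'
from h import *
s=env.sense();p=s["position"];print(p,s["width"],s["ft_force"].round(1),s["wrist_torque"].round(2))
a=shot("side","side5.png")[195:255,325:385]
cv2.imwrite('pics/side5c.png',cv2.resize(a[:,:,::-1],None,fx=10,fy=10,interpolation=cv2.INTER_NEAREST))
E
```

```text
[0.57807209 0.0270344  0.34373677] 0.24020396051905288 [-0.4 -0.2 -0.6] [-0.04  0.05 -0.02]
```

View pics/side5c.png

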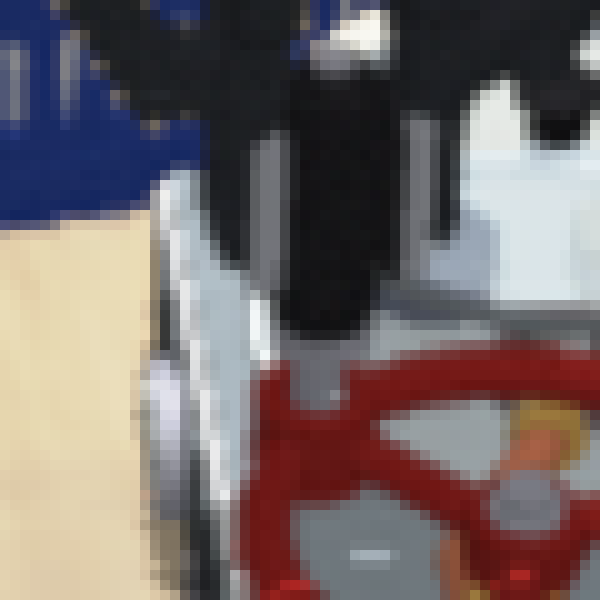

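step_arm:
  moves:
    - [0.4,0,0,0]
    - [0.4,0,0,0]
    - [0.3,0,0,0]
    - [0,0,0,0]
    - [0,0,0,0]
    - [0,0,0,0]

```text
clock: 9.92
position: [0.578, 0.027, 0.3325]
tool_rot: [[-0.0, 1.0, 0.0], [0.0, 0.0, -1.0], [-1.0, -0.0, -0.0]]
ft_force: [0.2, -0.9, -0.5]
width: 0.237
```

```bash
python3 - <<'E'
from h import *
s=env.sense();p=s["position"];print(p,s["width"],s["ft_force"].round(1),s["wrist_torque"].round(2))
a=shot("side","side6.png")[195:255,325:385]
cv2.imwrite('pics/side6c.png',cv2.resize(a[:,:,::-1],None,fx=10,fy=10,interpolation=cv2.INTER_NEAREST))
E
```

```text
[0.57804867 0.02702129 0.33249617] 0.23735165439699207 [ 0.2 -0.9 -0.5] [-0.03  0.01  0.01]
```

View pics/side6c.png

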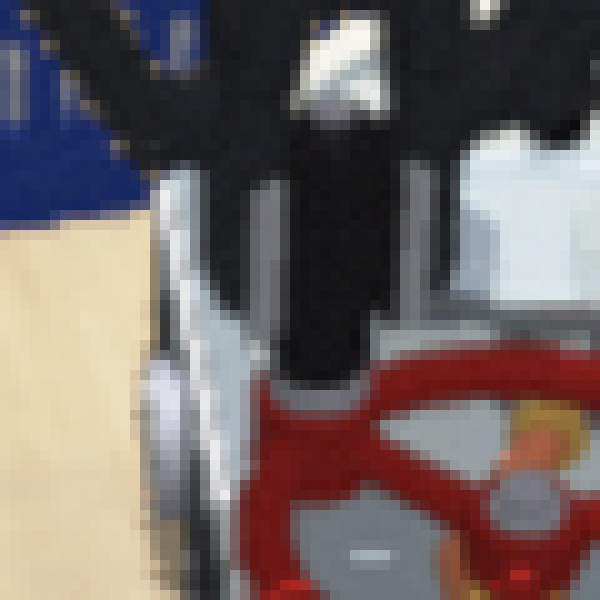

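step_arm:
  moves:
    - [0.1,0,0,0]
    - [0,0,0,0]
    - [0,0,0,0]

```text
clock: 10.22
position: [0.5781, 0.027, 0.332]
tool_rot: [[0.0, 1.0, 0.0], [0.0, 0.0, -1.0], [-1.0, 0.0, -0.0]]
ft_force: [-0.9, 0.3, 4.6]
width: 0.239
```

```bash
cat > circ.py <<'E'
import numpy as np,sys
# start angle, end angle, step(deg), C=0.608,-0.0125; from commanded xy
def rows(x,y,angs,C,R=.05):
    out=[]
    for a in angs:
        X=C[0]+R*np.cos(np.radians(a));Y=C[1]+R*np.sin(np.radians(a))
        d=[0,round((X-x)*100,2),round(-(Y-y)*100,2),0]
        x+=d[1]/100;y-=d[2]/100;out.append(d)
    return out,(round(x,4),round(y,4))
E
python3 - <<'E'
from circ import *
print(rows(.5780,.0270,[120,105,90],(.608,-.0125)))
E
```

```text
([[0, np.float64(0.5), np.float64(-0.38), 0], [0, np.float64(1.21), np.float64(-0.5), 0], [0, np.float64(1.29), np.float64(-0.17), 0]], (np.float64(0.608), np.float64(0.0375)))
```

step_arm:
  moves:
    - [0,0.5,-0.38,0]
    - [0,1.21,-0.5,0]
    - [0,1.29,-0.17,0]
    - [0,0,0,0]
    - [0,0,0,0]

```text
clock: 10.63
position: [0.6091, 0.0378, 0.332]
tool_rot: [[0.002, 1.0, 0.0], [0.0, 0.0, -1.0], [-1.0, 0.002, -0.0]]
ft_force: [2.3, 0.3, 5.9]
width: 0.242
```

step_arm:
  moves:
    - [0,1.29,0.17,0]
    - [0,1.21,0.5,0]
    - [0,1.04,0.79,0]
    - [0,0,0,0]
    - [0,0,0,0]

```text
clock: 11.05
position: [0.6445, 0.0227, 0.332]
tool_rot: [[0.002, 1.0, -0.0], [-0.0, -0.0, -1.0], [-1.0, 0.002, 0.0]]
ft_force: [2.2, -1.9, 5.5]
width: 0.24
```

```bash
python3 - <<'E'
from h import *
s=env.sense();p=s["position"];print(p,s["width"],s["ft_force"].round(1),s["wrist_torque"].round(2))
a=shot("side","side7.png")[180:300,310:460]
cv2.imwrite('pics/side7c.png',cv2.resize(a[:,:,::-1],None,fx=5,fy=5,interpolation=2))
E
```

```text
[0.6444902  0.02270541 0.33198546] 0.2396204753386326 [ 2.2 -1.9  5.5] [-0.1  -0.44  0.  ]
```

View pics/side7c.png

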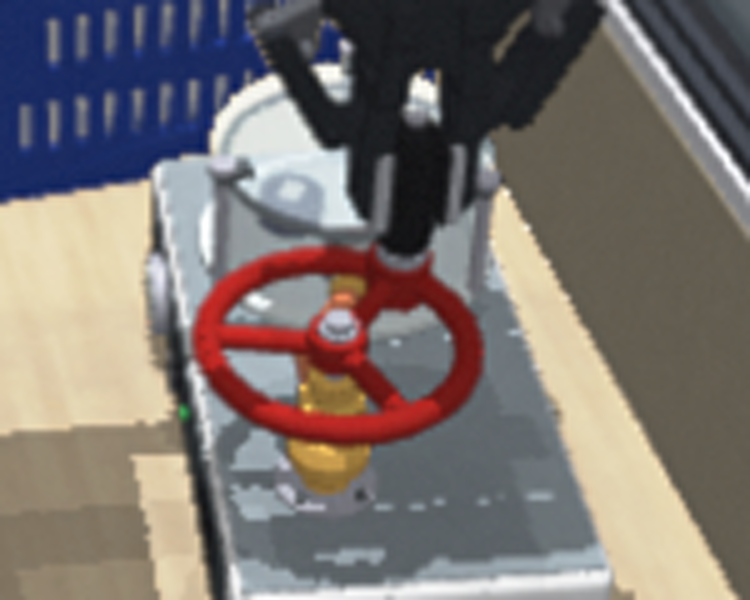

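step_arm:
  moves:
    - [0,0.79,1.04,0]
    - [0,0.5,1.21,0]
    - [0,0.17,1.29,0]
    - [0,0,0,0]
    - [0,0,0,0]

```text
clock: 11.52
position: [0.6588, -0.0136, 0.332]
tool_rot: [[0.001, 1.0, -0.001], [-0.0, -0.001, -1.0], [-1.0, 0.001, 0.0]]
ft_force: [0.7, -2.5, 5.7]
width: 0.24
```

step_arm:
  moves:
    - [0,-0.08,0.87,0]
    - [0,0,0,0]

```text
clock: 11.68
position: [0.6578, -0.0216, 0.332]
tool_rot: [[0.001, 1.0, -0.0], [0.002, -0.0, -1.0], [-1.0, 0.001, -0.002]]
ft_force: [1.0, 4.8, 6.2]
width: 0.241
```

step_arm:
  moves:
    - [0,-0.23,0.84,0]
    - [0,0,0,0]

```text
clock: 11.85
position: [0.656, -0.0295, 0.3323]
tool_rot: [[0.004, 1.0, 0.0], [0.002, 0.0, -1.0], [-1.0, 0.004, -0.002]]
ft_force: [10.0, 10.0, 4.3]
width: 0.238
```

step_arm:
  moves:
    - [0,-0.37,0.79,0]
    - [0,0,0,0]

```text
clock: 12.02
position: [0.6533, -0.0367, 0.3323]
tool_rot: [[0.009, 1.0, 0.001], [0.004, 0.001, -1.0], [-1.0, 0.009, -0.004]]
ft_force: [28.1, 16.9, -3.5]
width: 0.242
```

```bash
python3 - <<'E'
from h import *
s=env.sense();p=s["position"];print(p,s["width"],s["ft_force"].round(1),s["wrist_torque"].round(2))
a=shot("side","side8.png")[180:300,310:460]
cv2.imwrite('pics/side8c.png',cv2.resize(a[:,:,::-1],None,fx=5,fy=5,interpolation=2))
print((proj("side",p-[0,0,.192])-[310,180])*5,(proj("side",p-[0,0,.127])-[310,180])*5)
E
```

```text
[ 0.65330658 -0.03666198  0.33228924] 0.2418363393408541 [28.1 16.9 -3.5] [ 3.01 -5.62 -0.58]
[[473.53685634 346.54811094]] [[491.451434   207.51258027]]
```

View pics/side8c.png

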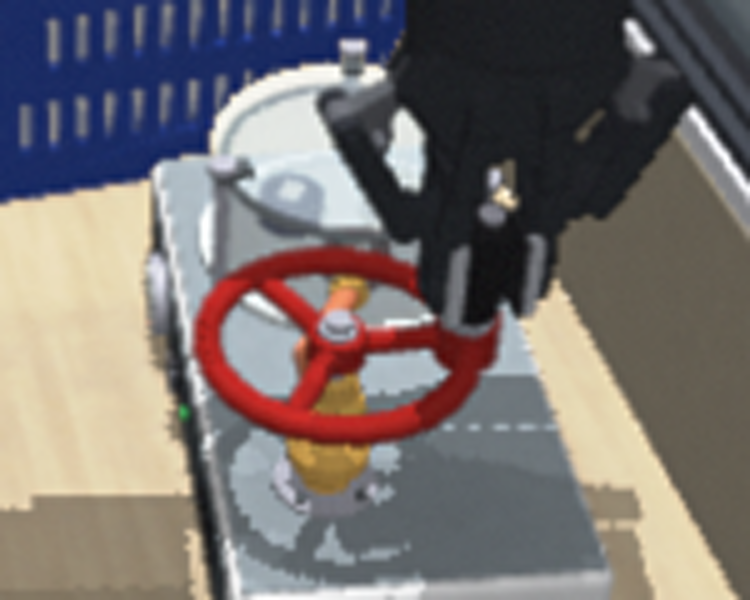

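```bash
python3 - <<'E'
from h import *
C=np.array([.6082,-.0125])
for a in (45,0,-5,-10,-15,-20,-25,-30):
    q=np.array([*(C+.05*np.array([np.cos(np.radians(a)),np.sin(np.radians(a))])),.14])
    print(a,((proj("side",q)-[310,180])*5).round(),((proj("side",q-[0,0,.02])-[310,180])*5).round())
print((proj("side",[*C,.142])-[310,180])*5)
a=cv2.imread('pics/side8.png')[215:265,375:425];cv2.imwrite('pics/side8d.png',cv2.resize(a,None,fx=12,fy=12,interpolation=2))
E
```

```text
45 [[401. 253.]] [[397. 293.]]
0 [[465. 305.]] [[460. 345.]]
-5 [[469. 312.]] [[463. 352.]]
-10 [[471. 320.]] [[466. 360.]]
-15 [[472. 327.]] [[467. 367.]]
-20 [[472. 334.]] [[467. 375.]]
-25 [[471. 342.]] [[466. 382.]]
-30 [[470. 349.]] [[464. 389.]]
[[339.31854769 317.03424623]]
```

View pics/side8d.png

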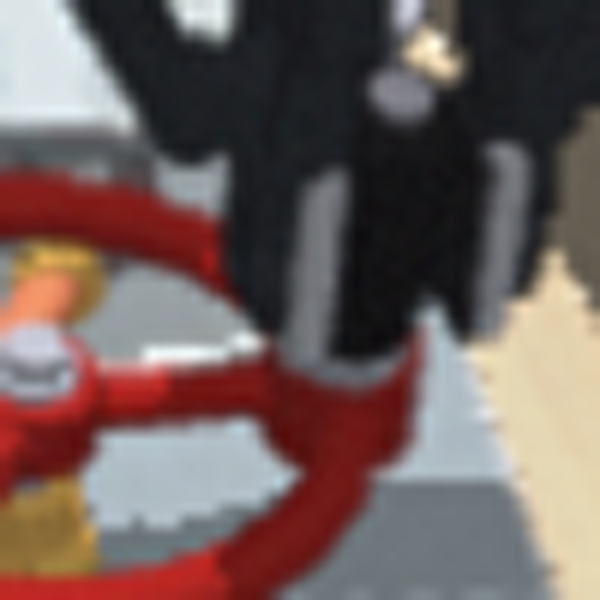

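step_arm:
  moves:
    - [0,0.19,-0.4,0]
    - [0,0,0,0]
    - [0,0,0,0]

```text
clock: 12.32
position: [0.6548, -0.0336, 0.3326]
tool_rot: [[0.006, 1.0, 0.0], [-0.0, 0.0, -1.0], [-1.0, 0.006, 0.0]]
ft_force: [15.0, 1.9, 3.6]
width: 0.239
```

step_arm:
  moves:
    - [0,0.18,-0.39,0]
    - [0,0,0,0]
    - [0,0,0,0]

```text
clock: 12.57
position: [0.6562, -0.0298, 0.3325]
tool_rot: [[0.004, 1.0, -0.0], [-0.0, -0.0, -1.0], [-1.0, 0.004, 0.0]]
ft_force: [10.0, -0.6, 5.9]
width: 0.243
```

```bash
python3 - <<'E'
from h import *
s=env.sense();p=s["position"];print(p,s["width"],s["ft_force"].round(1),s["wrist_torque"].round(2))
im=shot("side","side9.png")
a=im[:,:,::-1][215:265,375:425];cv2.imwrite('pics/side9d.png',cv2.resize(a,None,fx=12,fy=12,interpolation=2))
a=im[:,:,::-1][180:300,310:460];cv2.imwrite('pics/side9c.png',cv2.resize(a,None,fx=5,fy=5,interpolation=2))
E
```

```text
[ 0.65619712 -0.02984958  0.33248788] 0.24325335986631108 [10.  -0.6  5.9] [-0.2  -1.96 -0.18]
```

View pics/side9d.png

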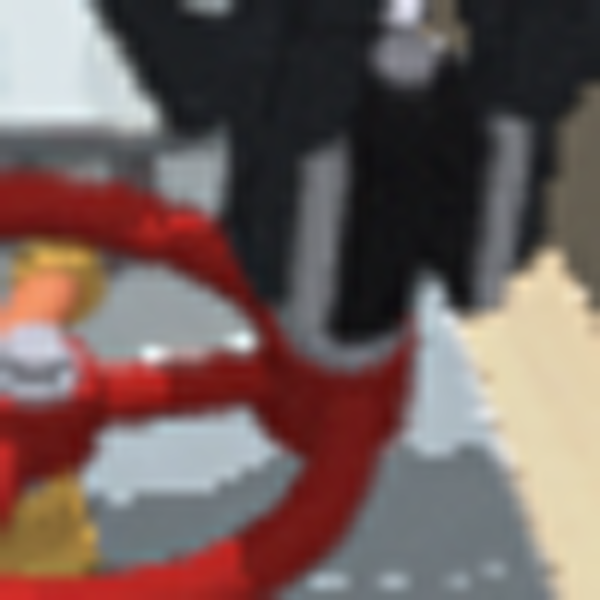

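```bash
cat > spoke.py <<'E'
from h import *
def spoke(f,z=.130,off=(0,0),lo=.018,hi=.036):
    im=cv2.imread(f).astype(int); b,g,r=im[...,0],im[...,1],im[...,2]
    m=(r>90)&(g<0.45*r)&(b<0.45*r)
    C=np.array([.6082,-.0125])
    k,d,T=K("side")
    # shift from nut: observed nut vs predicted
    vv,uu=np.nonzero(m[215:275,345:415]); vv=vv+215;uu=uu+345
    P=np.array([at_z("side",u,v-2.0,z)[:2] for u,v in zip(uu,vv)])-C
    rad=np.hypot(*P.T); a=np.degrees(np.arctan2(P[:,1],P[:,0]))
    s=(rad>lo)&(rad<hi)
    h,_=np.histogram(a[s],bins=np.arange(-180,181,10))
    ph=np.angle(np.exp(3j*np.radians(a[s])).mean())/3
    return np.degrees(ph),abs(np.exp(3j*np.radians(a[s])).mean()),s.sum(),h
if __name__=="__main__":
    import sys
    for f in sys.argv[1:]:
        for z in(.125,.132): 
            r=spoke(f"pics/{f}.png",z); print(f,z,round(r[0],1),round(r[1],2),r[2])
        print(r[3])
E
python3 spoke.py side0 side6 side7 side8 side9
```

```text
side0 0.125 10.8 0.38 144
side0 0.132 9.0 0.86 104
[ 0  0  0  0  0  6 16 10  0  0  0  0  0  0  0  0  0  0  5 16 13  3  0  0
  0  0  0  1  2 11 15  6  0  0  0  0]
side6 0.125 12.9 0.42 133Traceback (most recent call last):
  File "spoke.py", line 19, in <module>
    r=spoke(f"pics/{f}.png",z); print(f,z,round(r[0],1),round(r[1],2),r[2])
  File "spoke.py", line 9, in spoke
    P=np.array([at_z("side",u,v-2.0,z)[:2] for u,v in zip(uu,vv)])-C
                ~~~~^^^^^^^^^^^^^^^^^^
  File "h.py", line 10, in at_z
    o,v=ray(n,col,row); return o+v*(z-o[2])/v[2]
        ~~~^^^^^^^^^^^
  File "h.py", line 7, in ray
    k,d,T=K(n); p=cv2.undistortPoints(np.array([[[col,row]]],float),k,d)[0,0]
          ~^^^
  File "h.py", line 4, in K
    m=env.camera_model(n); f=200/np.tan(np.radians(m["vfov"])/2)
ValueError: time passes only in moves, steps and waits
```

```bash
sed -i 's/^def K(n):/import functools\n@functools.lru_cache(None)\ndef K(n):/' h.py
sed -i 's/(.125,.132)/(.132,.136)/' spoke.py
python3 spoke.py side0 side6 side7 side8 side9; python3 -c "
from h import *;print(env.sense()['clock'])"
```

```text
side0 0.132 9.0 0.86 104
side0 0.136 8.9 0.93 105
[ 0  0  0  0  0  6 17 10  0  0  0  0  0  0  0  0  0  4 15 15  4  0  0  0
  0  0  0  0  0  1 16 14  3  0  0  0]
side6 0.132 10.1 0.89 95
side6 0.136 9.5 0.93 97
[ 0  0  0  0  0  4 17 10  0  0  0  0  0  0  0  0  0  4 15 13  2  0  0  0
  0  0  0  0  0  0 12 14  6  0  0  0]
side7 0.132 44.3 0.88 103
side7 0.136 44.4 0.89 117
[ 1  0  0  0  0  1  1  0  1 11 17  6  0  0  0  0  0  0  0  0  3 10 15 10
  0  0  0  0  0  0  0  0  0 10 15 16]
side8 0.132 -5.4 0.88 96
side8 0.136 -6.0 0.93 98
[ 0  0  0  1 12 16  3  0  0  0  0  0  0  0  0  2 11 14  7  0  0  0  0  0
  0  0  0  0  5 15 11  1  0  0  0  0]
side9 0.132 -2.4 0.89 96
side9 0.136 -2.6 0.94 97
[ 0  0  0  0  8 16 10  0  0  0  0  0  0  0  0  0  7 14 10  0  0  0  0  0
  0  0  0  0  1 14 14  3  0  0  0  0]
12.6167
```

```bash
python3 - <<'E'
from h import *
p=np.array([.6562,-.0298])
for y in(-.0298,-.0247,-.0197,-.0147):
    for z in(.205,.145): print(y,z,((proj("side",[.6575,y,z])+[0,2-0]-[375,215])*12).round())
E
```

```text
-0.0298 0.205 [[411.  73.]]
-0.0298 0.145 [[371. 381.]]
-0.0247 0.205 [[400.  53.]]
-0.0247 0.145 [[361. 361.]]
-0.0197 0.205 [[389.  34.]]
-0.0197 0.145 [[350. 341.]]
-0.0147 0.205 [[378.  15.]]
-0.0147 0.145 [[340. 321.]]
```

View pics/side9c.png

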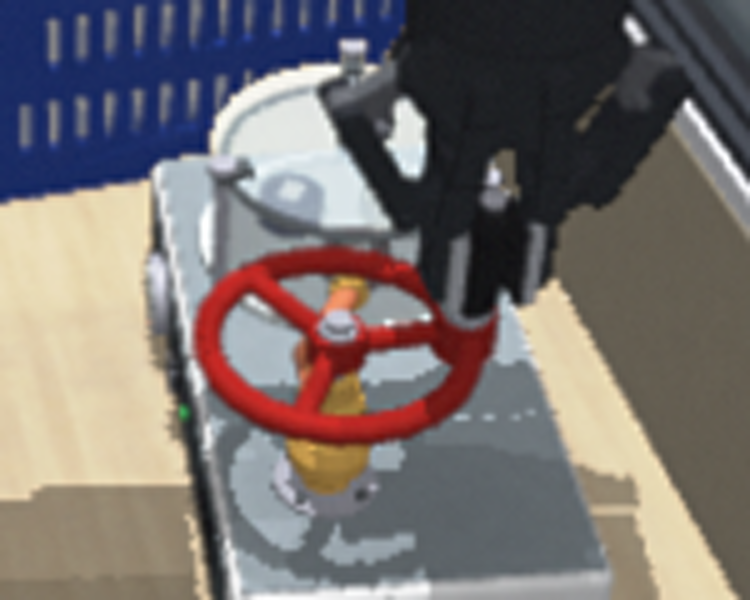

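The spoke angle from the picture puts the wheel at about −2.5° while my hand is at −20°. The handle has tilted and slid between the pads against the stop. I'll open slightly with the handle standing in its hole, recentre and re-grip.

step_arm:
  moves:
    - [0,0,0,0]
    - [0,0,0,0]
    - [0,0,0,0]
    - [0,0,0,0]
  fingers: 4

```text
clock: 12.95
position: [0.655, -0.0297, 0.3313]
tool_rot: [[-0.001, 1.0, -0.0], [0.0, -0.0, -1.0], [-1.0, -0.001, -0.0]]
ft_force: [-0.0, -0.6, 0.4]
width: 0.463
```

```bash
python3 - <<'E'
from h import *
s=env.sense();p=s["position"];print(s["clock"],p,s["width"],s["ft_force"].round(1),s["wrist_torque"].round(2))
im=shot("side","side10.png")
a=im[:,:,::-1][205:265,375:425];cv2.imwrite('pics/side10d.png',cv2.resize(a,None,fx=12,fy=12,interpolation=2))
E
python3 spoke.py side10
```

```text
12.95 [ 0.65504034 -0.02970245  0.33130336] 0.4628185015744433 [-0.  -0.6  0.4] [ 0.01 -0.08 -0.01]
side10 0.132 -2.4 0.89 97
side10 0.136 -2.7 0.94 98
[ 0  0  0  0  8 16 10  0  0  0  0  0  0  0  0  0  8 14 10  0  0  0  0  0
  0  0  0  0  1 14 14  3  0  0  0  0]
```

View pics/side10d.png

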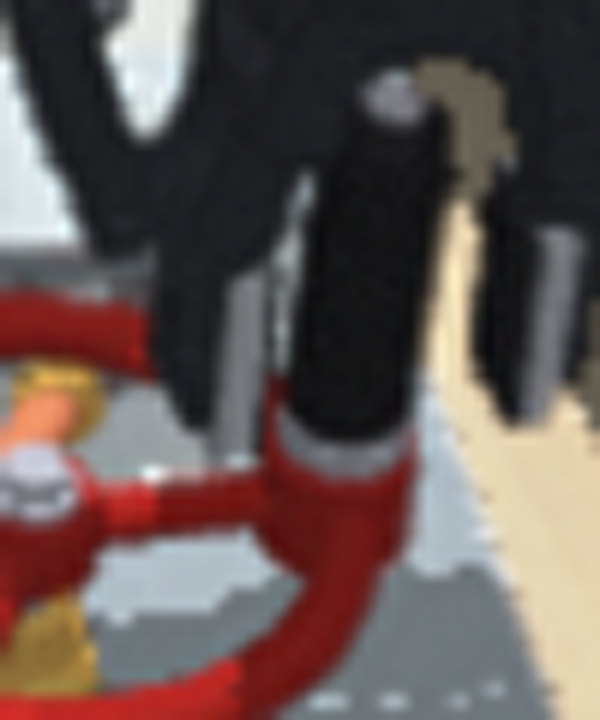

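```bash
python3 - <<'E'
from h import *
print("now",at_z("side",375+395/12-.5,205+97/12-.5,.205))
print("img6 (true .578,.027)",at_z("side",325+33-.5,195+11.0-.5,.205))
print("img7 (true .6435,.0227)",at_z("side",310+415/5,180+115/5,.205))
E
```

```text
now [ 0.66078666 -0.01019432  0.205     ]
img6 (true .578,.027) [0.57654635 0.02910436 0.205     ]
img7 (true .6435,.0227) [0.64415633 0.02430178 0.205     ]
```

step_arm:
  moves:
    - [-0.05,0.2,-0.8,0]
    - [0,0.2,-0.87,0]
    - [0,0,0,0]
    - [0,0,0,0]

```text
clock: 13.33
position: [0.6591, -0.012, 0.3322]
tool_rot: [[-0.0, 1.0, 0.001], [0.0, 0.001, -1.0], [-1.0, -0.0, -0.0]]
ft_force: [-0.4, 0.5, 0.5]
width: 0.47
```

```bash
python3 - <<'E'
from h import *
s=env.sense();p=s["position"];print(s["clock"],p,s["width"],s["ft_force"].round(1),s["wrist_torque"].round(2))
im=shot("side","side11.png")
a=im[:,:,::-1][205:265,375:425];cv2.imwrite('pics/side11d.png',cv2.resize(a,None,fx=12,fy=12,interpolation=2))
E
python3 spoke.py side11
```

```text
13.3333 [ 0.65908452 -0.01203173  0.33216127] 0.4704561696924279 [-0.4  0.5  0.5] [ 0.02 -0.02 -0.02]
side11 0.132 -2.4 0.89 98
side11 0.136 -2.8 0.94 99
[ 0  0  0  0  8 16 10  0  0  0  0  0  0  0  0  0  9 14 10  0  0  0  0  0
  0  0  0  0  1 14 14  3  0  0  0  0]
```

View pics/side11d.png

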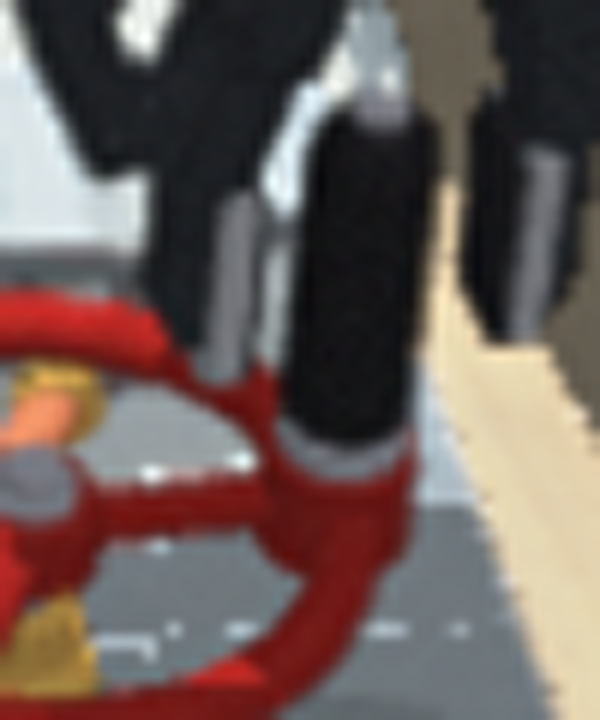

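step_arm:
  moves:
    - [0,0,0.2,0]
    - [0,0,0,0]
    - [0,0,0,0]
    - [0,0,0,0]
    - [0,0,0,0]
    - [0,0,0,0]
    - [0,0,0,0]
  fingers: 0

```text
clock: 13.97
position: [0.659, -0.015, 0.3323]
tool_rot: [[0.0, 1.0, -0.0], [-0.0, -0.0, -1.0], [-1.0, 0.0, 0.0]]
ft_force: [-0.4, -2.2, 3.5]
width: 0.24
```

```bash
python3 - <<'E'
from h import *
s=env.sense();p=s["position"];print(s["clock"],p,s["width"],s["ft_force"].round(1),s["wrist_torque"].round(2))
im=shot("side","side12.png")
a=im[:,:,::-1][205:265,375:425];cv2.imwrite('pics/side12d.png',cv2.resize(a,None,fx=12,fy=12,interpolation=2))
E
python3 spoke.py side12
```

```text
13.9667 [ 0.65897998 -0.01501367  0.33234527] 0.24045539727999696 [-0.4 -2.2  3.5] [-0.29  0.09  0.  ]
side12 0.132 -2.4 0.89 98
side12 0.136 -2.8 0.94 99
[ 0  0  0  0  8 16 10  0  0  0  0  0  0  0  0  0  9 14 10  0  0  0  0  0
  0  0  0  0  1 14 14  3  0  0  0  0]
```

View pics/side12d.png

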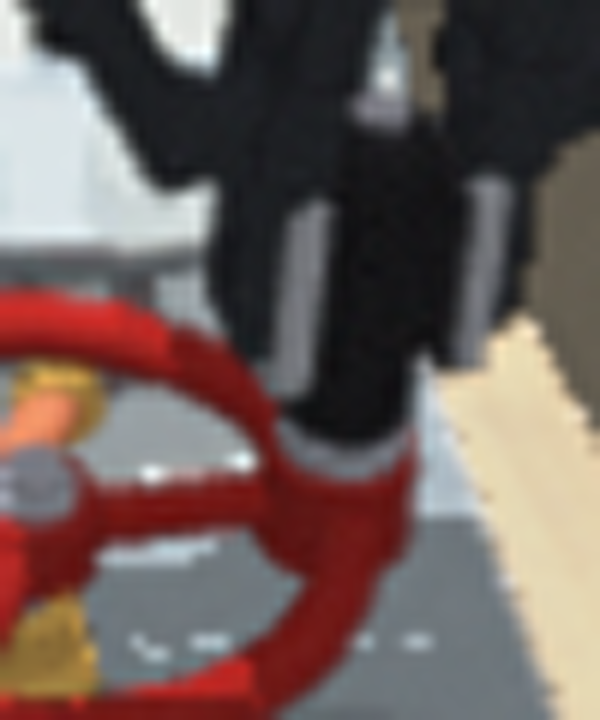

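step_arm:
  moves:
    - [0,0,0.15,0]
    - [0,0,0.1,0]
    - [0,0,0,0]
    - [0,0,0,0]

```text
clock: 14.35
position: [0.659, -0.0174, 0.3324]
tool_rot: [[0.0, 1.0, -0.0], [0.0, -0.0, -1.0], [-1.0, 0.0, -0.0]]
ft_force: [-1.0, 1.2, 5.1]
width: 0.242
```

step_arm:
  moves:
    - [0,0,0.1,0]
    - [0,0,0,0]
    - [0,0,0,0]

```text
clock: 14.6
position: [0.6589, -0.0183, 0.3323]
tool_rot: [[-0.0, 1.0, 0.0], [0.0, 0.0, -1.0], [-1.0, -0.0, -0.0]]
ft_force: [-1.6, 2.2, 5.8]
width: 0.238
```

step_arm:
  moves:
    - [0,0,0.1,0]
    - [0,0,0,0]
    - [0,0,0,0]

```text
clock: 14.85
position: [0.6589, -0.0193, 0.3323]
tool_rot: [[-0.0, 1.0, 0.0], [0.0, 0.0, -1.0], [-1.0, -0.0, -0.0]]
ft_force: [-2.0, 1.2, 5.5]
width: 0.241
```

```bash
python3 - <<'E'
from h import *
s=env.sense();p=s["position"];print(s["clock"],p,s["width"],s["ft_force"].round(1),s["wrist_torque"].round(2))
im=shot("side","side13.png")
a=im[:,:,::-1][205:265,375:425];cv2.imwrite('pics/side13d.png',cv2.resize(a,None,fx=12,fy=12,interpolation=2))
E
python3 spoke.py side13
```

```text
14.85 [ 0.65891082 -0.01933194  0.33230786] 0.2409454316927069 [-2.   1.2  5.5] [0.41 0.41 0.01]
side13 0.132 -5.7 0.89 97
side13 0.136 -5.6 0.94 98
[ 0  0  0  0 13 16  5  0  0  0  0  0  0  0  0  2 10 14  7  0  0  0  0  0
  0  0  0  0  4 15 11  1  0  0  0  0]
```

View pics/side13d.png

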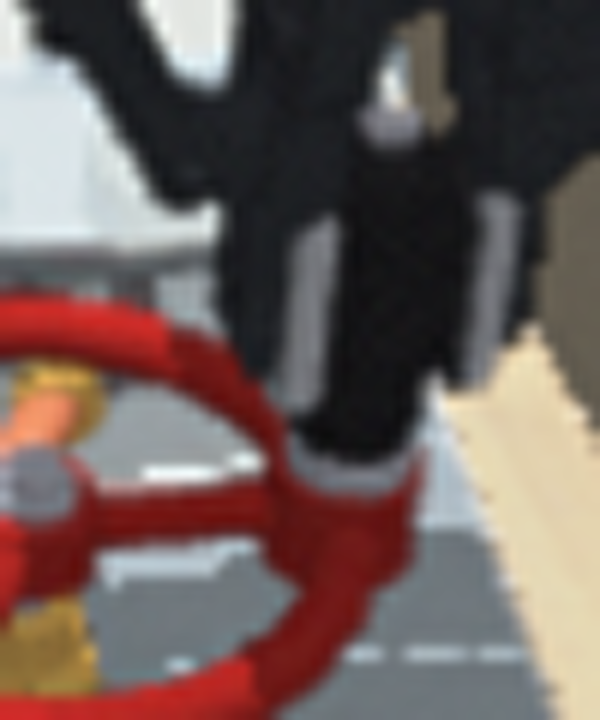

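step_arm:
  moves:
    - [0,0,0.1,0]
    - [0,0,0,0]
    - [0,0,0,0]

```text
clock: 15.15
position: [0.6589, -0.0201, 0.3323]
tool_rot: [[-0.0, 1.0, 0.0], [0.001, 0.0, -1.0], [-1.0, -0.0, -0.001]]
ft_force: [-1.6, 5.5, 6.1]
width: 0.242
```

step_arm:
  moves:
    - [0,0,0.1,0]
    - [0,0,0,0]
    - [0,0,0,0]

```text
clock: 15.4
position: [0.6589, -0.0206, 0.3323]
tool_rot: [[-0.0, 1.0, 0.001], [0.002, 0.001, -1.0], [-1.0, -0.0, -0.002]]
ft_force: [-3.1, 9.4, 6.5]
width: 0.238
```

step_arm:
  moves:
    - [0,-0.03,0.1,0]
    - [0,0,0,0]
    - [0,0,0,0]

```text
clock: 15.65
position: [0.6587, -0.0214, 0.3324]
tool_rot: [[0.0, 1.0, 0.001], [0.002, 0.001, -1.0], [-1.0, 0.0, -0.002]]
ft_force: [-0.4, 11.3, 4.4]
width: 0.242
```

```bash
python3 - <<'E'
from h import *
s=env.sense();p=s["position"];print(s["clock"],p,s["width"],s["ft_force"].round(1),s["wrist_torque"].round(2))
im=shot("side","side14.png")
a=im[:,:,::-1][205:265,375:425];cv2.imwrite('pics/side14d.png',cv2.resize(a,None,fx=12,fy=12,interpolation=2))
E
python3 spoke.py side14
```

```text
15.65 [ 0.65868538 -0.02140017  0.33235668] 0.24172609969870185 [-0.4 11.3  4.4] [2.14 0.06 0.01]
side14 0.132 -6.2 0.89 97
side14 0.136 -6.3 0.93 99
[ 0  0  0  1 14 16  4  0  0  0  0  0  0  0  0  2 11 14  5  0  0  0  0  0
  0  0  0  0  5 15 11  1  0  0  0  0]
```

View pics/side14d.png

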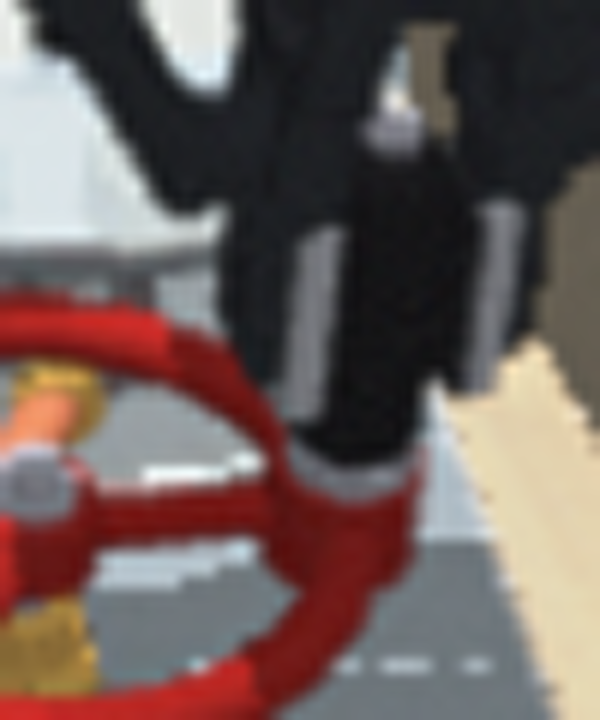

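step_arm:
  moves:
    - [0,0,-1.0,0]
    - [0,-0.17,-1.29,0]
    - [0,-0.5,-1.21,0]
    - [0,-0.79,-1.04,0]
    - [0,-1.04,-0.79,0]
    - [0,-1.21,-0.5,0]
    - [0,-1.29,-0.17,0]
    - [0,0,0,0]
    - [0,0,0,0]

```text
clock: 16.45
position: [0.608, 0.0376, 0.3323]
tool_rot: [[-0.0, 1.0, -0.0], [-0.001, -0.0, -1.0], [-1.0, -0.0, 0.001]]
ft_force: [-3.0, -4.6, 2.8]
width: 0.239
```

```bash
python3 - <<'E'
from h import *
s=env.sense();p=s["position"];print(s["clock"],p,s["width"],s["ft_force"].round(1),s["wrist_torque"].round(2))
im=shot("side","side15.png")
a=im[:,:,::-1][180:300,310:460];cv2.imwrite('pics/side15c.png',cv2.resize(a,None,fx=5,fy=5,interpolation=2))
E
python3 spoke.py side15
```

```text
16.45 [0.60802824 0.03762326 0.33230289] 0.23931909983486943 [-3.  -4.6  2.8] [-0.92  0.38  0.04]
side15 0.132 -28.7 0.88 98
side15 0.136 -28.9 0.9 107
[ 0  2 14 16  3  1  1  0  0  0  0  0  1  5 17 15  2  0  0  0  0  0  0  0
  0  0 10 14  5  1  0  0  0  0  0  0]
```

View pics/side15c.png

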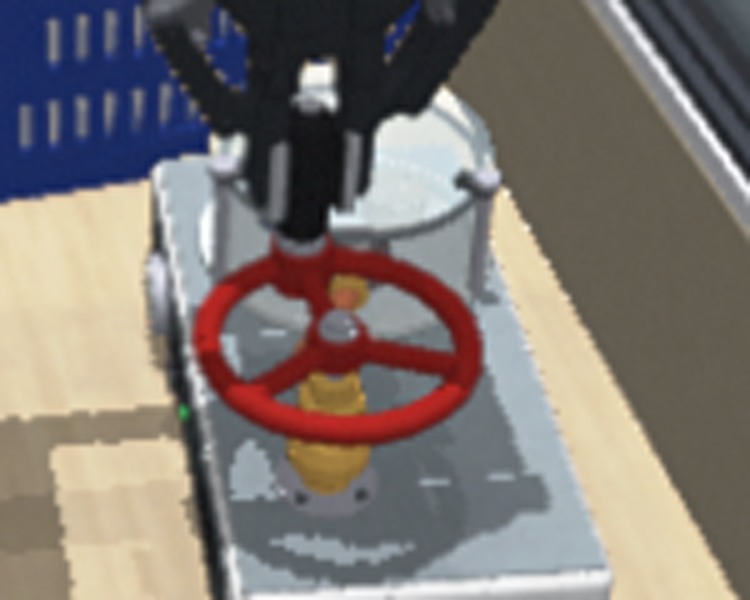

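step_arm:
  moves:
    - [0,-1.29,0.22,0]
    - [0,-1.21,0.5,0]
    - [0,-1.04,0.79,0]
    - [0,-0.79,1.04,0]
    - [0,-0.5,1.21,0]
    - [0,-0.17,1.29,0]
    - [0,0,0,0]
    - [0,0,0,0]

```text
clock: 17.17
position: [0.5587, -0.0136, 0.3323]
tool_rot: [[-0.001, 1.0, -0.001], [-0.0, -0.001, -1.0], [-1.0, -0.001, 0.0]]
ft_force: [-1.9, -2.4, 6.4]
width: 0.242
```

step_arm:
  moves:
    - [0,0.17,1.29,0]
    - [0,0.5,1.21,0]
    - [0,0.79,1.04,0]
    - [0,1.04,0.79,0]
    - [0,1.21,0.5,0]
    - [0,1.29,0.17,0]
    - [0,0,0,0]
    - [0,0,0,0]

```text
clock: 17.83
position: [0.6097, -0.063, 0.3323]
tool_rot: [[0.001, 1.0, -0.0], [-0.0, -0.0, -1.0], [-1.0, 0.001, 0.0]]
ft_force: [1.8, -1.7, 6.8]
width: 0.238
```

```bash
python3 - <<'E'
from h import *
s=env.sense();p=s["position"];print(s["clock"],p,s["width"],s["ft_force"].round(1),s["wrist_torque"].round(2))
im=shot("side","side16.png")
a=im[:,:,::-1][180:300,310:460];cv2.imwrite('pics/side16c.png',cv2.resize(a,None,fx=5,fy=5,interpolation=2))
E
python3 spoke.py side16
```

```text
17.8333 [ 0.60974063 -0.06299133  0.3322666 ] 0.23789384284454887 [ 1.8 -1.7  6.8] [-0.43 -0.39 -0.03]
side16 0.132 22.6 0.94 34
side16 0.136 33.5 0.94 33
[ 0  0  0  0  0  0  0  0  0  0  0  0  0  0  0  0  0  0  0  0  0  0  0  0
  0  0  0  0  0  0  0  0 12 15  5  1]
```

View pics/side16c.png

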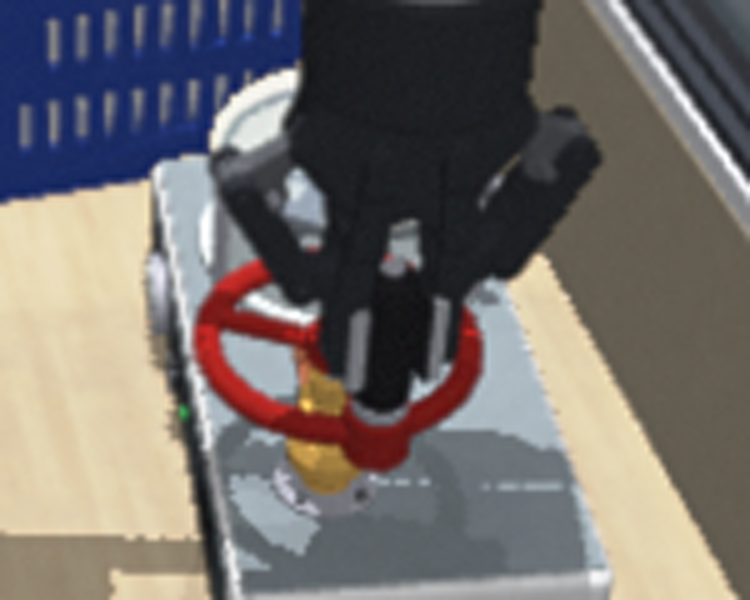

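step_arm:
  moves:
    - [0,1.29,-0.17,0]
    - [0,1.21,-0.5,0]
    - [0,1.04,-0.79,0]
    - [0,0.79,-1.04,0]
    - [0,0.5,-1.21,0]
    - [0,0.17,-1.29,0]
    - [0,0,0,0]
    - [0,0,0,0]

```text
clock: 18.55
position: [0.6592, -0.0117, 0.3323]
tool_rot: [[0.0, 1.0, 0.001], [0.0, 0.001, -1.0], [-1.0, 0.0, -0.0]]
ft_force: [0.8, 1.3, 5.9]
width: 0.239
```

step_arm:
  moves:
    - [0,-0.17,-1.29,0]
    - [0,-0.5,-1.21,0]
    - [0,-0.79,-1.04,0]
    - [0,-1.04,-0.79,0]
    - [0,-1.21,-0.5,0]
    - [0,-1.29,-0.17,0]
    - [0,0,0,0]
    - [0,0,0,0]

```text
clock: 19.22
position: [0.6084, 0.0373, 0.3323]
tool_rot: [[-0.001, 1.0, 0.0], [-0.001, 0.0, -1.0], [-1.0, -0.001, 0.001]]
ft_force: [-1.7, -2.8, 5.7]
width: 0.238
```

```bash
python3 - <<'E'
from h import *
s=env.sense();p=s["position"];print(s["clock"],p,s["width"],s["ft_force"].round(1),s["wrist_torque"].round(2))
im=shot("side","side17.png")
a=im[:,:,::-1][180:300,310:460];cv2.imwrite('pics/side17c.png',cv2.resize(a,None,fx=5,fy=5,interpolation=2))
E
python3 spoke.py side17
```

```text
19.2167 [0.6084477  0.03731281 0.33230193] 0.2376086785570271 [-1.7 -2.8  5.7] [-0.58  0.43  0.01]
side17 0.132 -28.9 0.87 97
side17 0.136 -29.3 0.9 105
[ 0  2 14 15  3  1  1  0  0  0  0  0  1  6 17 15  2  0  0  0  0  0  0  0
  0  0 10 13  4  1  0  0  0  0  0  0]
```

View pics/side17c.png

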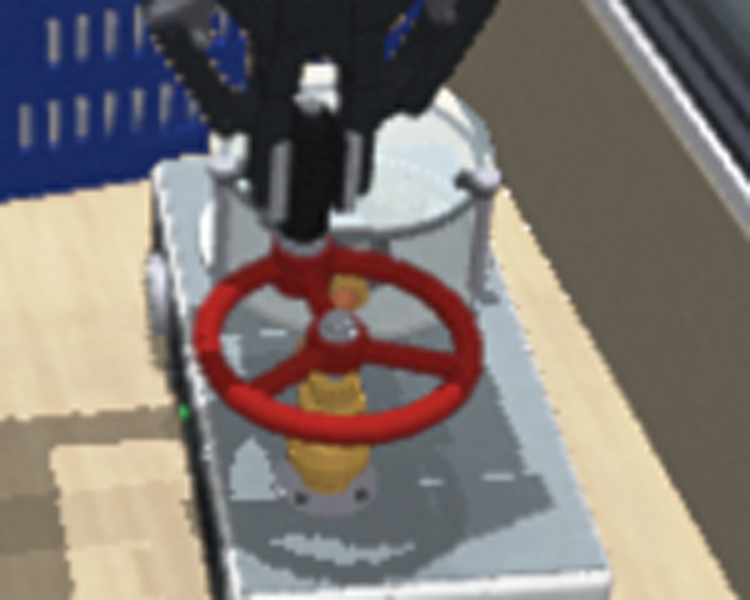

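step_arm:
  moves:
    - [0,-1.29,0.17,0]
    - [0,-1.21,0.5,0]
    - [0,-1.04,0.79,0]
    - [0,-0.79,1.04,0]
    - [0,-0.5,1.21,0]
    - [0,-0.17,1.29,0]
    - [0,0,0,0]
    - [0,0,0,0]

```text
clock: 19.93
position: [0.5588, -0.0143, 0.3323]
tool_rot: [[-0.001, 1.0, -0.002], [-0.001, -0.002, -1.0], [-1.0, -0.001, 0.001]]
ft_force: [-2.6, -2.8, 7.1]
width: 0.241
```

step_arm:
  moves:
    - [0,0.17,1.29,0]
    - [0,0.5,1.21,0]
    - [0,0.79,1.04,0]
    - [0,1.04,0.79,0]
    - [0,1.21,0.5,0]
    - [0,1.29,0.17,0]
    - [0,0,0,0]
    - [0,0,0,0]

```text
clock: 20.6
position: [0.6097, -0.0638, 0.3323]
tool_rot: [[0.0, 1.0, -0.001], [-0.0, -0.001, -1.0], [-1.0, 0.0, 0.0]]
ft_force: [2.4, -0.5, 7.5]
width: 0.241
```

step_arm:
  moves:
    - [0,1.29,-0.17,0]
    - [0,1.21,-0.5,0]
    - [0,1.04,-0.79,0]
    - [0,0.79,-1.04,0]
    - [0,0.5,-1.21,0]
    - [0,0.08,-0.35,0]
    - [0,0.05,-0.33,0]
    - [0,0,0,0]
    - [0,0,0,0]
    - [0,0,0,0]

```text
clock: 21.43
position: [0.6588, -0.0194, 0.3323]
tool_rot: [[0.0, 1.0, -0.0], [0.0, -0.0, -1.0], [-1.0, 0.0, -0.0]]
ft_force: [0.9, 1.8, 7.1]
width: 0.241
```

```bash
python3 - <<'E'
from h import *
s=env.sense();p=s["position"];print(s["clock"],p,s["width"],s["ft_force"].round(1),s["wrist_torque"].round(2))
im=shot("side","side18.png")
a=im[:,:,::-1][205:265,375:425];cv2.imwrite('pics/side18d.png',cv2.resize(a,None,fx=12,fy=12,interpolation=2))
E
python3 spoke.py side18
```

```text
21.4333 [ 0.65876496 -0.019389    0.3322917 ] 0.24089573057807218 [0.9 1.8 7.1] [ 0.24 -0.27  0.03]
side18 0.132 -7.4 0.9 94
side18 0.136 -7.8 0.94 98
[ 0  0  0  1 15 16  3  0  0  0  0  0  0  0  0  2 15 14  3  0  0  0  0  0
  0  0  0  0  6 15  7  1  0  0  0  0]
```

View pics/side18d.png

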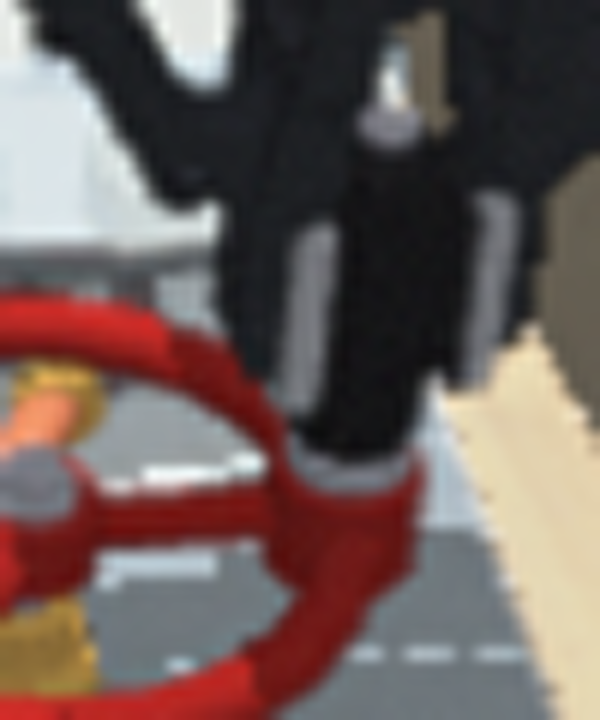

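View pics/side18.png

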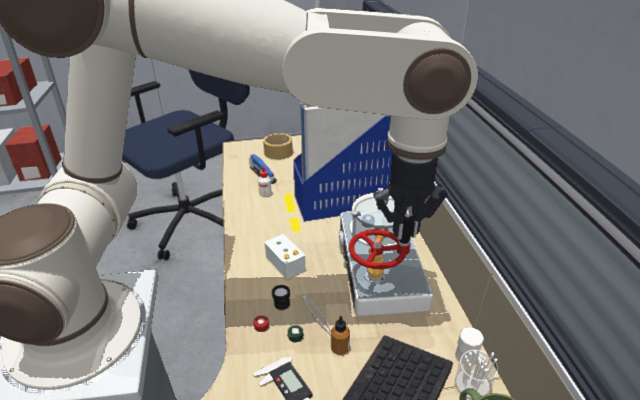

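step_arm:
  moves:
    - [0,0,-0.1,0]
    - [0,0,0,0]
    - [0,0,0,0]
    - [0,0,0,0]
    - [0,0,0,0]
    - [0,0,0,0]

```text
clock: 21.98
position: [0.6588, -0.0187, 0.3323]
tool_rot: [[0.0, 1.0, -0.001], [-0.0, -0.001, -1.0], [-1.0, 0.0, 0.0]]
ft_force: [2.0, -0.7, 7.3]
width: 0.239
```

```bash
python3 - <<'E'
from h import *
s=env.sense();print(s["position"],s["width"],s["ft_force"].round(1),abs(s["qvel"]).max())
shot("side","side19.png")
E
python3 spoke.py side19
python3 -c "
from plant import env
print(env.job_done())"
```

```text
[ 0.6587528  -0.01873753  0.33226343] 0.2388756891331667 [ 2.  -0.7  7.3] 0.0018832353082283155
side19 0.132 -7.2 0.89 94
side19 0.136 -7.6 0.94 98
[ 0  0  0  1 15 16  3  0  0  0  0  0  0  0  0  2 14 14  4  0  0  0  0  0
  0  0  0  0  6 15  7  1  0  0  0  0]
the job is handed in; nothing more can be done
None
```

I put the crank handle in the wheel's hole, shut the valve against its stop and opened it two turns. I then handed the job in at about 22 s with the handle still gripped. There is no verdict to report, since the hand-in returns none.

- **Handle:** It went home at first try. The collar sits on the boss in the last pictures, and there was a light downward push of about 7 N at hand-in.
- **Re-grip at the stop:** On the first shutting I overran the stop, with about 33 N at the wrist, and the handle tilted and slid between the pads. I opened the fingers briefly while the handle stood in the hole, centred on it and gripped again. I then shut the valve once more with up to 11 N, the handle upright and the wheel no longer turning. So I did let go once in the middle of the job, but not after the valve was opened.
- **Opening:** The wheel spokes in the picture were at about −6.2° at the stop and −7.4° at the end. That makes the opening two turns less about 1°, against an allowance of 15°. The valve angle itself could not be read directly.
- **Last readings:** The arm was still, side forces were about 2 N or less, and the finger opening (0.239) matched holding the handle.
- **Bystanders:** In the last full side picture the bottles, loupe and mounts look unmoved. I did not measure them again.

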